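# Find the worn trigger switch by feel

### The arm

A 6-joint arm with a two-finger parallel gripper is mounted at the origin on the work surface. World frame = base frame: x ahead of the robot, y to its left, z up, the work surface at z = 0. Lengths are in mm, angles in rad, forces in N, time in s.
With the tool pointing down it reaches from about 275 to 750 mm from the base axis. Payload 10.2 kg.
Tool frame: the origin (TCP) lies at the very end of the fingers, on their centre line; the grasp point (between the pads) lies 19 mm behind it; z points along the fingers, y is the line along which they close (so a half turn about z gives the same grasp; the last joint's range is limited). The gripper opens to 85 mm and grips with 20 to 120 N. Pads are 22 mm wide; open, the fingers measure 114 mm over their backs; the gripper's body (76 mm by 85 mm) begins 54 mm behind the grasp point. The pads swing forward as they close: fully open they stand 13 mm farther back than shut.
Start: joints at [-1.47, 0.313, 1.498, -0, 1.331, -0.223], TCP at [167.027, -497.728, 231.294] pointing down, gripper open.
Joint ranges: [-2.94, 2.94], [-0.97, 2.17], [0.19, 2.56], [-1.23, 4.37], [0.02, 3.11], [-2.88, 2.88]. Speed limits (rad/s): [2.39, 2.39, 3.01, 3.14, 3.14, 3.14].

### API

Orientations are given as a unit quaternion [w, x, y, z].
In Python, from rig import * gives the robot as it stands. The module is installed in compiled form; this text tells all that it offers.
- The arm moves only by the shell command python3 -m crank 'ROWS' [FORCE]. ROWS is JSON, a list that holds one entry, the list of rows, each a list of 7 numbers: the shift along the tool's x, y, z in units of 25 mm (1.0 is 25 mm), then the turn, a rotation vector about the tool's x, y, z in units of 8 degrees (1.0 is 8 degrees), then the finger opening in mm, from 0 to 85.4. A call has exactly 8 rows; each row shifts and turns the commanded pose from where the row before left it, along the tool's axes as they then stand; what a row does not reach is not made up. A row lasts 1/10 s, in which the tool goes at most 50 mm and 8.59 degrees, less where a joint would pass 70% of its speed; a pose out of reach is approached as far as the arm can. A call is refused whole if a number of a shift passes 1 or a number of a turn 1, either way. A call with a gripper value outside its range is refused whole. The fingers move at their own pace and stop on an object; FORCE is the grip in N (left out, the last holds). Time passes only in rows, so rows that do not move let the fingers close, or fill a call up. It gives the time, the measured TCP pose, the force, the opening and the grip force at its end, in the units of the state.
- sense(): the state, without advancing time (a new reading comes with each control period).
- capture(name): name is "scene" or "top" or "wrist"; returns the picture (384x512x3 uint8, blue, green, red); there is no depth.
- camera_model(name): a dict with "fx", "fy", "cx", "cy" (pixels), "world_from_camera" (4x4, takes a point from camera to world coordinates); the wrist camera has in their place "T_tool_cam" (4x4, takes a point from camera to tool coordinates, whose origin is the TCP and whose axes are the flange's). Camera axes: x right, y up, looking along -z (the intrinsics and any distortion apply to the point x, -y, -z); pixel columns grow to the right and rows downward; lengths in mm; the calibration is good to about 2 mm. A picture is of the moment at which its call begins: read the wrist's pose just before it. camera_model takes no time and is no camera call.
- finish_job(): hands the job in; it is judged then, once.
The state is a dict: "time_s": time; "joints": joint angles; "dq": joint speeds; "tau": joint torques, N m; "eef_pos": TCP position; "ee_rot": TCP orientation; "force": force on the tool from outside, world axes, zero at the start; "wrist_torque": the same for the moment, N m; "grip_width": opening from 0.0 (shut) to 1.0 (fully open); "grip_force": force on a finger pad.
Only numpy, scipy, OpenCV 4.12 (cv2) and the standard library are available. Lean on these libraries where they do the work, as an engineer would, in place of code of your own. Each camera call takes 0.05 s, during which the arm holds its last target. There are 200 camera calls.

### The job

One of the three white trigger switches has a worn spring and clicks under a clearly lighter push than the other two. Press the black key of every switch where it stands until it clicks and stays down, never pushing a key harder than 12 N, then stand the worn one upright in the repair tray. Leave the two good switches and everything else where they are, with all three keys still down at the end.

Things in the scene. Friction and masses are not known exactly. Their poses are not given: they have to be found in the camera images.
- mat: dark rubber mat fixed to the table, 110 mm along its x, 390 mm along its y, 3 mm thick; origin at the centre of its underside, z up. Three outlined stations on it, each with one trigger switch; the switches look alike, and which station has the worn one changes each time
- station_left (a point): left station (+y end of the mat): a point on the mat's top, with the mat's axes. A loose switch (about 0.38 kg) stands on each station, its centre within 5 mm of this point, turned at most 0.12 rad from the mat. White box, 56 mm along x, 42 mm along y (grip across these), 34 mm tall; centred on its top a flat round black key 26 mm across
- station_middle (a point): middle station, alike, 130 mm from the left one. Any switch's key is screw-adjusted in height, worn or not: its top starts 48 to 56 mm above the mat. Pushed straight down, the rubbery cap gives first, 2.5 N per mm (6.5 mm at most); at the actuation force (9 N on the two good switches, 4 N on the worn one) the key drops 4 mm with a click
- station_right (a point): right station (-y end), alike, 130 mm from the middle one. On the click the push falls to almost nothing and the key then stays down by itself, 4 mm lower; pushing on only squeezes the cap again, 2.5 N per mm. It would come up only if pulled
- tray: the repair tray: open aluminium tray fixed to the table, 160 mm along its x, 150 mm along its y, 30 mm tall, walls and floor 5 mm thick, empty; origin at the centre of its underside, z up
- objective: bystander, loose: bare steel microscope objective standing upright, 34 mm diameter, 42 mm tall; origin at the centre of its underside
- vial: bystander, loose: small amber glass vial with a white screw cap, 32 mm diameter, 48 mm tall; origin at the centre of its underside
- lens_cap: bystander, loose: black lens cap lying flat, 36 mm diameter, 14 mm tall; origin at the centre of its underside
- bottle: bystander, loose: clear bottle with a blue cap, 60 mm diameter, 130 mm tall; origin at the centre of its underside
- dish: bystander, loose: round clear culture dish with lid, 63 mm diameter, 15 mm tall; origin at the centre of its underside
- slide_box: bystander, loose: flat grey slide box, 50 x 100 x 30 mm; origin at the centre of its underside
- tip_rack: bystander, loose: blue pipette-tip rack, 60 x 100 mm, 51 mm tall; origin at the centre of its underside
Not all that is in view belongs to the job. Of the things that look like the tray, take the one that is farthest to the robot's left at the start.

How it is judged:
By the outcome, as a careful person would: the job done as asked, in the order asked, and still so for the second after the job is handed in, with the robot touching nothing.
It also fails if it takes over 64 s, if anything falls off the work surface, if the arm or the gripper's body presses on something with over 40 N, if the wrist force passes 120 N, or if a joint passes its speed limit or range.

## Working session

There is one attempt and no reset: what is moved stays moved. The work goes in short steps, Python scripts to look and compute and a shell command to move; the robot and the scene stay as the last step left them, time stands still between calls to the robot, and variables do not carry over. Pictures are saved under pics/ and viewed, at most 10 in all, crops included, and the job is handed in when it is done.

```bash
mkdir -p pics; python3 - <<'E'
from rig import *
import cv2,numpy as np
s=sense();print(s)
for n in("scene","top"):
    im=capture(n);cv2.imwrite(f"pics/{n}0.png",im)
    m=camera_model(n);print(n,{k:(np.round(v,3).tolist()) if not isinstance(v,str) else v for k,v in m.items()})
m=camera_model("wrist");print(m)
E
```

```text
{'time_s': 0.0, 'joints': array([-1.47039830e+00,  3.13465129e-01,  1.49845604e+00, -3.84745800e-05,
        1.33101527e+00, -2.23390611e-01]), 'dq': array([ 9.30545119e-04, -3.13597245e-05,  5.27042958e-05, -5.64841380e-04,
        8.17007333e-04,  2.43319742e-04]), 'tau': array([-6.59196780e-05, -4.12264323e+01, -2.59745711e+01, -1.85056447e-04,
        4.10642795e-03, -6.31319210e-06]), 'eef_pos': array([ 166.99046774, -497.44964109,  230.72020648]), 'ee_rot': array([-6.71772963e-04,  9.86922751e-01,  1.61192529e-01,  2.26444796e-05]), 'force': array([-0.1162414 ,  0.55648932, -0.61463488]), 'wrist_torque': array([-0.01686731, -0.00511968,  0.00494534]), 'grip_force': 0.0, 'grip_width': 1.0035007799700415}
scene {'fx': 428.631, 'fy': 428.631, 'cx': 262.34, 'cy': 191.771, 'world_from_camera': [[-0.827, -0.412, 0.382, 959.529], [0.562, -0.606, 0.564, 613.034], [-0.001, 0.681, 0.732, 891.228], [0.0, 0.0, 0.0, 1.0]]}
top {'fx': 367.355, 'fy': 367.355, 'cx': 258.391, 'cy': 198.559, 'world_from_camera': [[-0.008, 0.996, -0.092, 412.218], [-1.0, -0.008, -0.002, -39.926], [-0.003, 0.092, 0.996, 1138.754], [0.0, 0.0, 0.0, 1.0]]}
{'fx': 328.333360317716, 'fy': 328.333360317716, 'cx': 257.437483482322, 'cy': 188.96798392545108, 'T_tool_cam': array([[ 1.49121871e-04,  9.65631715e-01,  2.59914158e-01,
         6.54146081e+01],
       [ 9.99998973e-01, -5.14509798e-04,  1.33776961e-03,
         1.03026898e+00],
       [ 1.42552114e-03,  2.59913691e-01, -9.65630799e-01,
        -1.42400310e+02],
       [ 0.00000000e+00,  0.00000000e+00,  0.00000000e+00,
         1.00000000e+00]])}
```

View pics/top0.png

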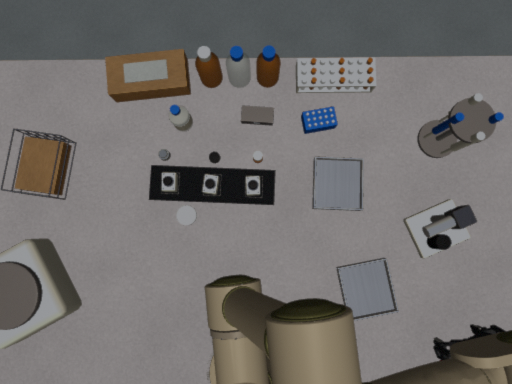

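View pics/scene0.png

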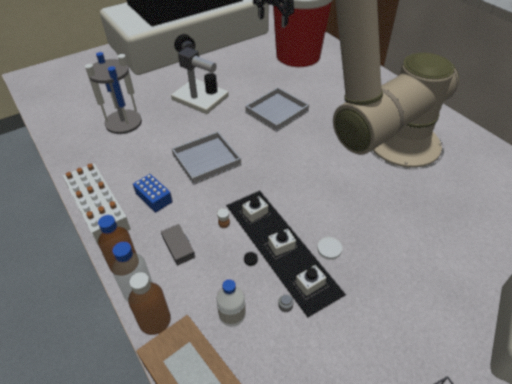

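The top view shows the mat at (212,185) with switches near (169,181), (211,184) and (253,185). There are two look-alike trays, at (337,183) and (367,288); the first is farther left (+y). The scene view shows the same layout, with the keys at about (254,203), (282,238) and (312,272).

```bash
cat > h.py <<'E'
from rig import *
import cv2,numpy as np
from scipy.spatial.transform import Rotation as R
def pose(s=None):
    s=s or sense();q=np.array(s["ee_rot"]);T=np.eye(4)
    T[:3,:3]=R.from_quat(q[[1,2,3,0]]).as_matrix();T[:3,3]=s["eef_pos"];return T
def cam(n,T=None):
    m=camera_model(n);return m,(T@m["T_tool_cam"] if n=="wrist" else np.array(m["world_from_camera"]))
def ray(mw,px):
    m,W=mw;d=W[:3,:3]@np.array([(px[0]-m["cx"])/m["fx"],-(px[1]-m["cy"])/m["fy"],-1]);return W[:3,3],d
def onz(mw,px,z):
    o,d=ray(mw,px);return o+d*(z-o[2])/d[2]
def tri(a,pa,b,pb):
    (o,d),(p,e)=ray(a,pa),ray(b,pb);t=np.linalg.lstsq(np.c_[d,-e],p-o,rcond=None)[0]
    return (o+d*t[0]+p+e*t[1])/2,np.linalg.norm(o+d*t[0]-p-e*t[1])
def rot_mm(T): # tool heading: world angle of tool y
    return np.arctan2(T[1,1],T[0,1])
E
python3 - <<'E'
from h import *
t=cam("top")
im=cv2.imread("pics/top0.png")
g=im.max(2)
def rect(mask,lo,hi):
    for c in cv2.findContours(mask.astype(np.uint8)*255,cv2.RETR_EXTERNAL,2)[0]:
        if lo<cv2.contourArea(c)<hi: yield c
mk=np.zeros_like(g);mk[150:220,140:290]=g[150:220,140:290]<60
for c in rect(mk,2000,9999):
    r=cv2.minAreaRect(c);print("mat px",r)
    P=np.array([onz(t,p,3) for p in cv2.boxPoints(r)]);print(P.round(),P.mean(0))
print({k:camera_model("top").get(k) for k in camera_model("top") if k not in("world_from_camera",)})
for p in[(337,183),(367,288)]:print("tray",onz(t,p,5))
for p in[(169,181),(211,184),(253,185)]:print("key",onz(t,p,52))
T=pose();print(T.round(3))
hsv=cv2.cvtColor(im,cv2.COLOR_BGR2HSV);print(hsv[183,337],hsv[288,367],hsv[240,200],hsv[240,330])
E
```

```text
mat px ((211.64675903320312, 184.52731323242188), (124.38197326660156, 34.26519775390625), 2.4195094108581543)
[[519. 303.   3.]
 [627. 301.   3.]
 [607. -88.   3.]
 [500. -82.   3.]] [563.07657613 108.47973451   3.        ]
{'fx': 367.35508057738775, 'fy': 367.35508057738775, 'cx': 258.39067920627417, 'cy': 198.5589114405832}
tray [ 564.11373815 -281.94179906    5.        ]
tray [ 242.83051755 -363.8559661     5.        ]
key [568.0105605  229.32185095  52.        ]
key [557.93508577 103.79679093  52.        ]
key [553.8883149  -21.48375921  52.        ]
[[ 9.48000e-01  3.18000e-01 -0.00000e+00  1.67019e+02]
 [ 3.18000e-01 -9.48000e-01  1.00000e-03 -4.97493e+02]
 [ 0.00000e+00 -1.00000e-03 -1.00000e+00  2.30820e+02]
 [ 0.00000e+00  0.00000e+00  0.00000e+00  1.00000e+00]]
[114  20 130] [111  20 130] [  6   9 136] [  0   8 134]
```

```bash
python3 -m crank '[[[1,-0.15,0,0,0,0,85],[1,-0.15,0,0,0,0,85],[1,-0.15,0,0,0,0,85],[1,-0.15,0,0,0,0,85],[1,-0.15,0,0,0,0,85],[1,-0.15,0,0,0,0,85],[1,-0.15,0,0,0,0,85],[1,-0.15,0,0,0,0,85]]]'
python3 -m crank '[[[1,-0.15,0,0,0,0,85],[1,-0.15,0,0,0,0,85],[1,-0.15,0,0,0,0,85],[1,-0.15,0,0,0,0,85],[1,-0.15,0,0,0,0,85],[1,-0.15,0,0,0,0,85],[1,-0.15,0,0,0,0,85],[1,-0.15,0,0,0,0,85]]]'
python3 -m crank '[[[1,-0.3,0,0,0,0,85],[1,-0.3,0,0,0,0,85],[0.7,-0.3,0,0,0,0,85],[0,0,0,0,0,0.9,85],[0,0,0,0,0,0.9,85],[0,0,0,0,0,0.88,85],[0,0,0,0,0,0,85],[0,0,0,0,0,0,85]]]'
python3 - <<'E'
from h import *
T=pose();im=capture("wrist");cv2.imwrite("pics/w1.png",im);np.save("w1.npy",T);print(T.round(3))
E
```

```text
time_s: 0.9
eef_pos: [347.9, -404.9, 231.0]
ee_rot: [-0.0, 0.987, 0.161, -0.0]
force: [0.2, 0.6, 0.4]
grip_width: 0.99
grip_force: 0.0
time_s: 1.7
eef_pos: [527.9, -312.9, 230.9]
ee_rot: [-0.0, 0.987, 0.161, -0.0]
force: [-1.0, -0.5, -0.6]
grip_width: 0.995
grip_force: 0.0
time_s: 2.5
eef_pos: [583.9, -270.8, 231.1]
ee_rot: [-0.0, 1.0, -0.024, -0.0]
force: [0.2, -0.4, 0.0]
grip_width: 0.99
grip_force: 0.0
[[ 9.99000e-01 -4.70000e-02 -0.00000e+00  5.83891e+02]
 [-4.70000e-02 -9.99000e-01  0.00000e+00 -2.70757e+02]
 [-0.00000e+00 -0.00000e+00 -1.00000e+00  2.31138e+02]
 [ 0.00000e+00  0.00000e+00  0.00000e+00  1.00000e+00]]
```

View pics/w1.png

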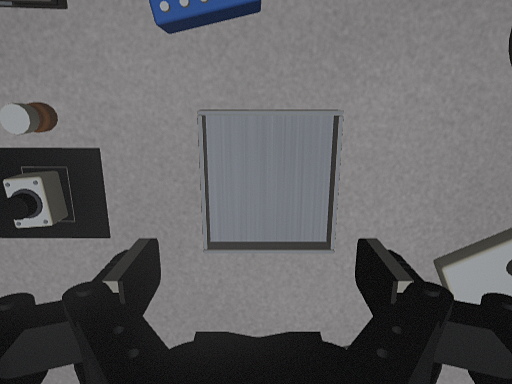

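The wrist view shows the chosen tray, with rim corners near (198,111), (343,111), (335,250) and (206,250). The right switch is at (35,200), the vial at (25,118) and the tip rack at the top.

```bash
python3 -m crank '[[[0,-1,0,0,0,0,0],[0,-1,0,0,0,0,0],[0,-1,0,0,0,0,0],[0,-1,0,0,0,0,0],[0,-0.5,0,0,0,0,0],[0,0,0,0,0,0,0],[0,0,0,0,0,0,0],[0,0,0,0,0,0,0]]]' | head -2
python3 - <<'E'
from h import *
T=pose();im=capture("wrist");cv2.imwrite("pics/w2.png",im);np.save("w2.npy",T)
E
python3 -m crank '[[[0,-1,0,0,0,0,0],[0,-1,0,0,0,0,0],[0,-1,0,0,0,0,0],[0,-1,0,0,0,0,0],[0,-1,0,0,0,0,0],[0,-1,0,0,0,0,0],[0,0,0,0,0,0,0],[0,0,0,0,0,0,0]]]' | head -2
python3 - <<'E'
from h import *
T=pose();im=capture("wrist");cv2.imwrite("pics/w3.png",im);np.save("w3.npy",T)
E
python3 -m crank '[[[0,-1,0,0,0,0,0],[0,-1,0,0,0,0,0],[0,-1,0,0,0,0,0],[0,-1,0,0,0,0,0],[0,-0.8,0,0,0,0,0],[0,0,0,0,0,0,0],[0,0,0,0,0,0,0],[0,0,0,0,0,0,0]]]' | head -2
python3 - <<'E'
from h import *
T=pose();im=capture("wrist");cv2.imwrite("pics/w4.png",im);np.save("w4.npy",T)
a,b,c=[cv2.imread(f"pics/w{i}.png") for i in(2,3,4)]
cv2.imwrite("pics/m.png",cv2.resize(np.vstack([np.hstack([a,b]),np.hstack([c,c*0])]),(800,600)))
E
```

```text
time_s: 3.35
eef_pos: [589.6, -159.6, 231.2]
time_s: 4.2
eef_pos: [597.3, -9.2, 231.2]
time_s: 5.05
eef_pos: [603.4, 109.8, 231.2]
```

View pics/m.png

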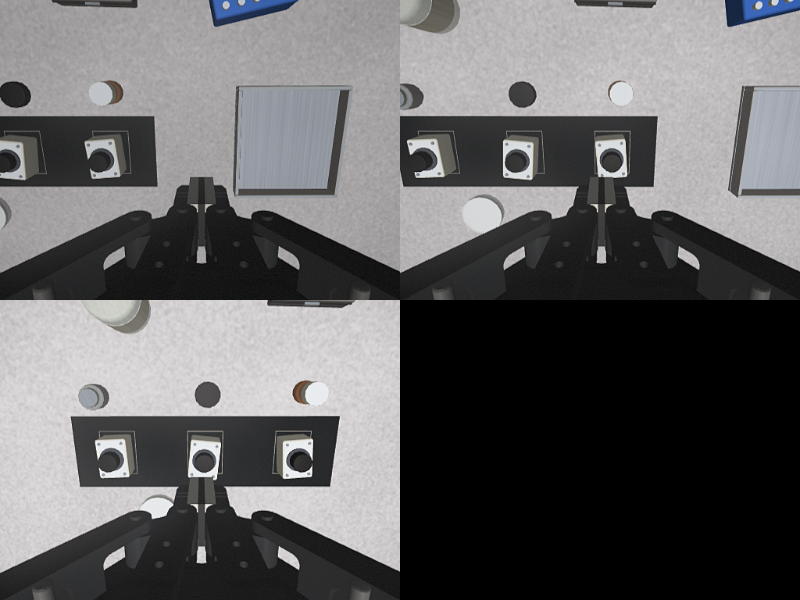

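Shown in half-scale tiles. In w3 (tile 2) the switches are at about (427,157), (517,160) and (611,157). In w4 (tile 3) they are at (112,460), (205,458) and (295,460). The tray is at (290,140) in w2.

```bash
cat > seg.py <<'E'
from h import *
def tops(im,lo=150,hi=330):
    # bright white surfaces lying on the dark mat: compare against dark surroundings
    g=im.min(2); out=[]
    dark=cv2.morphologyEx((im.max(2)<75).astype(np.uint8),cv2.MORPH_CLOSE,np.ones((61,61)))
    dark=cv2.erode(dark,np.ones((5,5)))
    m=((g>165)&(dark>0)).astype(np.uint8)
    for c in cv2.findContours(m,cv2.RETR_EXTERNAL,2)[0]:
        if cv2.contourArea(c)>250:
            h=cv2.convexHull(c);x,y,w,hh=cv2.boundingRect(c)
            if y<lo or y>hi: continue
            out.append((h,cv2.approxPolyDP(h,5,True)[:,0].tolist()))
    return sorted(out,key=lambda o:o[0][:,0,0].mean())
E
python3 - <<'E'
from seg import *
for i in(1,2,3,4):
    im=cv2.imread(f"pics/w{i}.png");mw=cam("wrist",np.load(f"w{i}.npy"))
    for h,p in tops(im):
        r=cv2.minAreaRect(h);P=np.array([onz(mw,q,37) for q in cv2.boxPoints(r)])
        e=np.linalg.norm(np.diff(P[:3],axis=0),axis=1)
        print(i,np.round(r[0],1),"ctr",P.mean(0).round(1),"edges",e.round(1),"poly",p)
# tray, bluish mask incl rim
for i in(1,2):
    im=cv2.imread(f"pics/w{i}.png").astype(int)
    m=((im[...,0]-im[...,2]>8)&(im.max(2)>90)).astype(np.uint8);m=cv2.morphologyEx(m,cv2.MORPH_OPEN,np.ones((3,3)))
    c=max([c for c in cv2.findContours(m,cv2.RETR_EXTERNAL,2)[0]],key=cv2.contourArea)
    print("tray",i,cv2.contourArea(c),cv2.approxPolyDP(cv2.convexHull(c),5,True)[:,0].tolist())
v=[cv2.imread("pics/w1.png")[95:265,180:360],cv2.imread("pics/w2.png")[95:265,280:460]]
w=[cv2.imread("pics/w3.png")[150:250,0:320],cv2.imread("pics/w4.png")[150:250,90:410]]
a=cv2.resize(np.hstack(v),(720,340));b=[cv2.resize(x,(400,125)) for x in w]
cv2.imwrite("pics/z.png",np.vstack([np.pad(a,((0,0),(0,80),(0,0))),np.hstack(b)]))
E
```

```text
2 [ 15.5 205. ] ctr [559.4 102.3  37. ] edges [32.7 55.1] poly [[0, 181], [28, 185], [31, 229], [0, 226]]
2 [130.6 203. ] ctr [555.3 -22.   37. ] edges [39.8 56.2] poly [[145, 179], [153, 224], [118, 227], [109, 181]]
2 [160.6 258.5] ctr [488.9 -45.8  37. ] edges [46.4 33.2] poly [[140, 259], [154, 246], [181, 256], [180, 267], [154, 275]]
2 [389.1 276.1] ctr [ 453.6 -304.4   37. ] edges [26.7 73.4] poly [[412, 299], [357, 273], [379, 259], [411, 284]]
3 [ 32.4 202.1] ctr [569.1 233.6  37. ] edges [40.8 59.3] poly [[44, 178], [56, 224], [21, 227], [9, 180]]
3 [120.5 275. ] ctr [477.9 152.9  37. ] edges [19.1 51.2] poly [[112, 255], [129, 273], [127, 288], [114, 295]]
3 [145.2 329.6] ctr [404.2 134.9  37. ] edges [47.1 15.3] poly [[158, 316], [159, 328], [133, 344], [136, 330]]
3 [150.4 204.1] ctr [560.6 107.2  37. ] edges [56.  40.3] poly [[132, 180], [170, 184], [168, 229], [133, 226]]
3 [169.5 263. ] ctr [490.   95.1  37. ] edges [127.4  59.9] poly [[227, 239], [221, 262], [208, 276], [129, 287], [112, 248], [119, 239]]
3 [270.5 203.1] ctr [555.3 -21.8  37. ] edges [40.4 54.2] poly
[... 605 characters left out ...]
136, 330]]
4 [168.5 267.5] ctr [490.5 216.1  37. ] edges [129.6  71.7] poly [[227, 239], [210, 276], [110, 296], [110, 239]]
4 [261.2 203.9] ctr [561.  107.2  37. ] edges [53.7 40.5] poly [[245, 179], [282, 183], [276, 229], [241, 226]]
4 [346.  267.5] ctr [480.2  14.8  37. ] edges [128.4  72.1] poly [[404, 295], [305, 276], [288, 239], [404, 239]]
4 [369.4 329.6] ctr [396.7 -14.9  37. ] edges [16.4 47.8] poly [[357, 315], [379, 330], [382, 344], [356, 328]]
4 [381. 203.] ctr [555.4 -21.4  37. ] edges [40.  56.6] poly [[399, 178], [398, 225], [363, 228], [362, 182]]
tray 1 14901.5 [[332, 116], [325, 240], [211, 240], [206, 116]]
tray 2 14682.5 [[434, 116], [418, 241], [306, 241], [311, 116]]
```

View pics/z.png

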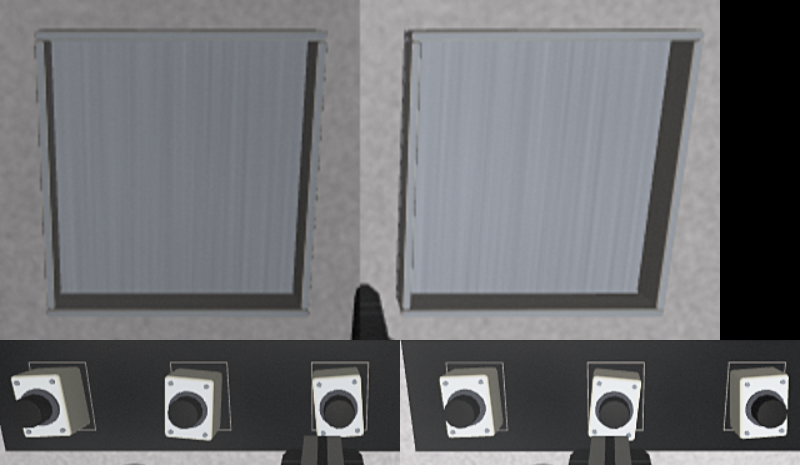

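The zoom shows the tray's rim corners: in w1 at (198,111.5), (343,111), (334.5,251.5) and (203.5,251.5); in w2 the right ones at (451,111) and (430,251.5). The keys sit on the white tops.

```bash
python3 - <<'E'
from seg import *
M={i:cam("wrist",np.load(f"w{i}.npy")) for i in(1,2,3,4)}
tp={i:tops(cv2.imread(f"pics/w{i}.png"),170,190) for i in(2,3,4)}
def c(i,near):
    h,p=min(tp[i],key=lambda o:abs(cv2.minAreaRect(o[0])[0][0]-near));return h,cv2.minAreaRect(h)[0]
for n,(i,a),(j,b) in(("L",(3,32),(4,143)),("M",(3,150),(4,261)),("R",(2,130),(4,381))):
    (h,p),(g,q)=c(i,a),c(j,b);print(n,tri(M[i],p,M[j],q))
    for k,hh in((i,h),(j,g)):
        P=np.array([onz(M[k],u,37)[:2] for u in hh[:,0]],np.float32);r=cv2.minAreaRect(P);print("   ",np.round(r[0],1),np.round(r[1],1),round(r[2],1))
print(tri(M[1],(343,111),M[2],(451,111)),tri(M[1],(334.5,251.5),M[2],(430,251.5)))
P=np.array([onz(M[1],u,30) for u in((198,111.5),(343,111),(334.5,251.5),(203.5,251.5))]);print(P.round(),P.mean(0))
F=np.array([onz(M[1],u,5) for u in((206,116),(332,116))]);print(F.round())
# key top: dark disc near each top in w3/w4
for k in(3,4):
    im=cv2.imread(f"pics/w{k}.png");print(k,[[round(x,1) for x in cc] for cc in (cv2.HoughCircles(cv2.resize(cv2.cvtColor(im,6)[150:250],None,fx=3,fy=3,interpolation=2),cv2.HOUGH_GRADIENT,1,100,param1=60,param2=18,minRadius=26,maxRadius=48)[0]/3+[0,150,0])])
E
```

```text
L (array([569.59466303, 233.78998529,  36.62899889]), np.float64(0.04738680133281395))
    [568.9 233.2] [40.3 54.1] 89.4
    [569.  233.5] [40.6 54.9] 89.5
M (array([561.33940137, 107.17832652,  36.82870047]), np.float64(0.345874068233172))
    [560.4 106.9] [40.2 54.2] 81.4
    [561.1 107.4] [40.7 53.8] 81.4
R (array([555.66328374, -21.68389188,  36.08283624]), np.float64(0.03162757477645991))
    [555.3 -22.3] [53.1 39.9] 1.8
    [555.5 -21.1] [54.9 40.2] 1.8
(array([ 634.73846542, -361.82316613,   26.46433344]), np.float64(0.2898103728339388)) (array([ 474.62391608, -356.46347767,   21.51770036]), np.float64(0.2388759068976492))
[[ 641. -213.   30.]
 [ 635. -361.   30.]
 [ 479. -354.   30.]
 [ 486. -205.   30.]] [ 560.35208078 -283.46195467   30.        ]
[[ 636. -217.    5.]
 [ 629. -355.    5.]]
3 [[np.float64(270.5), np.float64(204.8), np.float64(15.4)], [np.float64(149.8), np.float64(206.2), np.float64(15.4)], [np.float64(30.2), np.float64(206.2), np.float64(15.4)], [np.float64(58.2), np.float64(181.5), np.float64(12.8)]]
4 [[np.float64(262.2), np.float64(205.8), np.float64(14.3)], [np.float64(382.5), np.float64(205.5), np.float64(15.8)], [np.float64(140.8), np.float64(206.5), np.float64(12.9)]]
```

```bash
python3 -m crank '[[[-0.84,0.09,0.5,0,0,0,0],[-0.85,0.09,0.95,0,0,0,0],[0,0,1,0,0,0,0],[0,0,1,0,0,0,0],[0,0,1,0,0,0,0],[0,0,1,0,0,0,0],[0,0,0.95,0,0,0,0],[0,0,0,0,0,0,0]]]'
python3 -m crank '[[[0,0,0.1,0,0,0,0],[0,0,0.06,0,0,0,0],[0,0,0,0,0,0,0],[0,0,0,0,0,0,0],[0,0,0,0,0,0,0],[0,0,0,0,0,0,0],[0,0,0,0,0,0,0],[0,0,0,0,0,0,0]]]'
python3 -c "
from h import *
T=pose();im=capture('wrist');cv2.imwrite('pics/w5.png',im[60:330,120:400]);print([sense()['force'].round(2) for _ in range(3)])"
```

```text
time_s: 5.9
eef_pos: [559.3, 108.0, 68.6]
ee_rot: [0.0, 1.0, -0.026, -0.003]
force: [0.5, 0.6, 0.2]
grip_width: -0.003
grip_force: 0.0
time_s: 6.7
eef_pos: [560.9, 108.9, 67.3]
ee_rot: [-0.0, 1.0, -0.025, 0.0]
force: [-0.0, -0.8, -0.1]
grip_width: 0.001
grip_force: 0.0
[array([-0.15, -0.12, -0.95]), array([-0.15, -0.12, -0.95]), array([-0.15, -0.12, -0.95])]
```

View pics/w5.png

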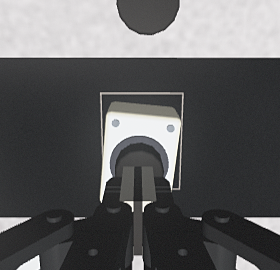

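The fingertips stand over the middle key, centred on it.

```bash
python3 -m crank '[[[0,0.05,0.15,0,0,0,0],[0,0,0.12,0,0,0,0],[0,0,0,0,0,0,0],[0,0,0,0,0,0,0],[0,0,0,0,0,0,0],[0,0,0,0,0,0,0],[0,0,0,0,0,0,0],[0,0,0,0,0,0,0]]]' | sed -n 2,4p
for i in 1; do python3 -m crank '[[[0,0,0.08,0,0,0,0],[0,0,0,0,0,0,0],[0,0,0,0,0,0,0],[0,0,0,0,0,0,0],[0,0,0,0,0,0,0],[0,0,0,0,0,0,0],[0,0,0,0,0,0,0],[0,0,0,0,0,0,0]]]' | sed -n 2,4p; done
```

```text
eef_pos: [560.8, 107.7, 60.6]
ee_rot: [-0.0, 1.0, -0.025, 0.0]
force: [0.1, 0.4, -0.2]
eef_pos: [560.8, 107.6, 58.6]
ee_rot: [-0.0, 1.0, -0.025, 0.0]
force: [-0.2, 0.3, -0.7]
```

```bash
python3 -m crank '[[[0,0,0.08,0,0,0,0],[0,0,0,0,0,0,0],[0,0,0,0,0,0,0],[0,0,0,0,0,0,0],[0,0,0,0,0,0,0],[0,0,0,0,0,0,0],[0,0,0,0,0,0,0],[0,0,0,0,0,0,0]]]' | sed -n 2,4p
```

```text
eef_pos: [560.8, 107.6, 56.6]
ee_rot: [-0.0, 1.0, -0.025, 0.0]
force: [0.1, -1.0, 0.6]
```

```bash
python3 -m crank '[[[0,0,0.06,0,0,0,0],[0,0,0,0,0,0,0],[0,0,0,0,0,0,0],[0,0,0,0,0,0,0],[0,0,0,0,0,0,0],[0,0,0,0,0,0,0],[0,0,0,0,0,0,0],[0,0,0,0,0,0,0]]]' | sed -n 2,4p
```

```text
eef_pos: [560.8, 107.6, 55.1]
ee_rot: [0.0, 1.0, -0.025, 0.0]
force: [-0.0, 0.3, 0.2]
```

```bash
python3 -m crank '[[[0,0,0.06,0,0,0,0],[0,0,0,0,0,0,0],[0,0,0,0,0,0,0],[0,0,0,0,0,0,0],[0,0,0,0,0,0,0],[0,0,0,0,0,0,0],[0,0,0,0,0,0,0],[0,0,0,0,0,0,0]]]' | sed -n 2,4p
```

```text
eef_pos: [560.8, 107.6, 53.5]
ee_rot: [0.0, 1.0, -0.025, -0.0]
force: [-1.0, 0.6, -0.5]
```

```bash
python3 -m crank '[[[0,0,0.06,0,0,0,0],[0,0,0,0,0,0,0],[0,0,0,0,0,0,0],[0,0,0,0,0,0,0],[0,0,0,0,0,0,0],[0,0,0,0,0,0,0],[0,0,0,0,0,0,0],[0,0,0,0,0,0,0]]]' | sed -n 2,4p
```

```text
eef_pos: [560.8, 107.6, 52.1]
ee_rot: [0.0, 1.0, -0.025, -0.0]
force: [-0.0, -0.0, 0.1]
```

```bash
python3 -m crank '[[[0,0,0.06,0,0,0,0],[0,0,0,0,0,0,0],[0,0,0,0,0,0,0],[0,0,0,0,0,0,0],[0,0,0,0,0,0,0],[0,0,0,0,0,0,0],[0,0,0,0,0,0,0],[0,0,0,0,0,0,0]]]'
```

```text
time_s: 12.35
eef_pos: [560.8, 107.6, 50.6]
ee_rot: [-0.0, 1.0, -0.025, 0.0]
force: [-0.7, -0.6, 2.9]
grip_width: -0.006
grip_force: 1.8
```

```bash
python3 -m crank '[[[0,0,0.04,0,0,0,0],[0,0,0,0,0,0,0],[0,0,0,0,0,0,0],[0,0,0,0,0,0,0],[0,0,0,0,0,0,0],[0,0,0,0,0,0,0],[0,0,0,0,0,0,0],[0,0,0,0,0,0,0]]]'
```

```text
time_s: 13.15
eef_pos: [560.8, 107.6, 49.7]
ee_rot: [-0.0, 1.0, -0.025, 0.0]
force: [-0.8, 0.8, 6.3]
grip_width: 0.002
grip_force: 2.8
```

```bash
python3 -m crank '[[[0,0,0.06,0,0,0,0],[0,0,0.06,0,0,0,0],[0,0,0,0,0,0,0],[0,0,0,0,0,0,0],[0,0,0,0,0,0,0],[0,0,0,0,0,0,0],[0,0,0,0,0,0,0],[0,0,0,0,0,0,0]]]'
```

```text
time_s: 13.95
eef_pos: [560.8, 107.6, 46.6]
ee_rot: [-0.0, 1.0, -0.025, 0.0]
force: [-0.1, -0.3, 3.9]
grip_width: -0.001
grip_force: 1.6
```

```bash
python3 -m crank '[[[0,0,-0.4,0,0,0,0],[0,0,-0.4,0,0,0,0],[0,-0.85,0,0,0,0,0],[0.02,-1,0,0,0,0,0],[0.02,-1,0,0,0,0,0],[0.02,-1,0,0,0,0,0],[0.02,-0.8,0,0,0,0,0],[0,-0.4,0,0,0,0,0]]]'|sed -n 2,4p
python3 -m crank '[[[0,0,0.12,0,0,0,0],[0,0,0.12,0,0,0,0],[0,0,0,0,0,0,0],[0,0,0,0,0,0,0],[0,0,0,0,0,0,0],[0,0,0,0,0,0,0],[0,0,0,0,0,0,0],[0,0,0,0,0,0,0]]]'
```

```text
eef_pos: [569.1, 235.1, 67.2]
ee_rot: [-0.0, 1.0, -0.024, 0.0]
force: [-0.1, -0.4, 0.4]
time_s: 15.55
eef_pos: [569.1, 233.6, 60.6]
ee_rot: [-0.0, 1.0, -0.025, 0.0]
force: [0.7, -0.4, 0.2]
grip_width: -0.001
grip_force: 0.0
```

```bash
python3 -m crank '[[[0,0,0.06,0,0,0,0],[0,0,0.06,0,0,0,0],[0,0,0,0,0,0,0],[0,0,0,0,0,0,0],[0,0,0,0,0,0,0],[0,0,0,0,0,0,0],[0,0,0,0,0,0,0],[0,0,0,0,0,0,0]]]'|sed -n 2,4p
```

```text
eef_pos: [569.1, 233.6, 57.6]
ee_rot: [-0.0, 1.0, -0.025, 0.0]
force: [0.4, -0.3, -0.2]
```

```bash
python3 -m crank '[[[0,0,0.06,0,0,0,0],[0,0,0,0,0,0,0],[0,0,0,0,0,0,0],[0,0,0,0,0,0,0],[0,0,0,0,0,0,0],[0,0,0,0,0,0,0],[0,0,0,0,0,0,0],[0,0,0,0,0,0,0]]]'|sed -n 2,4p
```

```text
eef_pos: [569.1, 233.6, 56.1]
ee_rot: [-0.0, 1.0, -0.025, 0.0]
force: [0.8, 0.2, 0.7]
```

```bash
python3 -m crank '[[[0,0,0.04,0,0,0,0],[0,0,0,0,0,0,0],[0,0,0,0,0,0,0],[0,0,0,0,0,0,0],[0,0,0,0,0,0,0],[0,0,0,0,0,0,0],[0,0,0,0,0,0,0],[0,0,0,0,0,0,0]]]'|sed -n 2,4p
```

```text
eef_pos: [569.2, 233.6, 55.1]
ee_rot: [-0.0, 1.0, -0.025, 0.0]
force: [-0.5, 0.1, 2.3]
```

```bash
python3 -m crank '[[[0,0,0.05,0,0,0,0],[0,0,0,0,0,0,0],[0,0,0,0,0,0,0],[0,0,0,0,0,0,0],[0,0,0,0,0,0,0],[0,0,0,0,0,0,0],[0,0,0,0,0,0,0],[0,0,0,0,0,0,0]]]'|sed -n 2,4p
```

```text
eef_pos: [569.1, 233.6, 53.8]
ee_rot: [-0.0, 1.0, -0.025, 0.0]
force: [-0.5, -0.8, -1.0]
```

```bash
python3 -m crank '[[[0,0,0.06,0,0,0,0],[0,0,0.06,0,0,0,0],[0,0,0,0,0,0,0],[0,0,0,0,0,0,0],[0,0,0,0,0,0,0],[0,0,0,0,0,0,0],[0,0,0,0,0,0,0],[0,0,0,0,0,0,0]]]'
```

```text
time_s: 19.55
eef_pos: [569.2, 233.6, 50.9]
ee_rot: [-0.0, 1.0, -0.025, 0.0]
force: [0.1, -0.9, 3.0]
grip_width: 0.0
grip_force: 1.5
```

```bash
python3 -m crank '[[[0,0,-0.4,0,0,0,0],[0,0,-0.4,0,0,0,0],[0,0.9,0,0,0,0,0],[0,1,0,0,0,0,0],[0,1,0,0,0,0,0],[0,1,0,0,0,0,0],[0,1,0,0,0,0,0],[0,1,0,0,0,0,0]]]'|sed -n 2,4p
python3 -m crank '[[[0,1,0,0,0,0,0],[-0.03,1,0,0,0,0,0],[0,1,0,0,0,0,0],[0,0.8,0,0,0,0,0],[0,0.53,0,0,0,0,0],[0,0,0.2,0,0,0,0],[0,0,0.2,0,0,0,0],[0,0,0,0,0,0,0]]]'|sed -n 2,4p
```

```text
eef_pos: [561.8, 85.3, 71.7]
ee_rot: [0.0, 1.0, -0.025, 0.0]
force: [0.6, 0.4, 0.3]
eef_pos: [555.0, -20.7, 59.9]
ee_rot: [-0.0, 1.0, -0.025, -0.001]
force: [0.6, 0.4, -0.2]
```

```bash
python3 -m crank '[[[0,0,0.06,0,0,0,0],[0,0,0.06,0,0,0,0],[0,0,0,0,0,0,0],[0,0,0,0,0,0,0],[0,0,0,0,0,0,0],[0,0,0,0,0,0,0],[0,0,0,0,0,0,0],[0,0,0,0,0,0,0]]]'
```

```text
time_s: 21.95
eef_pos: [555.5, -21.8, 57.8]
ee_rot: [-0.0, 1.0, -0.025, 0.0]
force: [0.4, -0.1, -0.2]
grip_width: -0.002
grip_force: 0.0
```

```bash
python3 -m crank '[[[0,0,0.06,0,0,0,0],[0,0,0,0,0,0,0],[0,0,0,0,0,0,0],[0,0,0,0,0,0,0],[0,0,0,0,0,0,0],[0,0,0,0,0,0,0],[0,0,0,0,0,0,0],[0,0,0,0,0,0,0]]]'|sed -n 2,4p
```

```text
eef_pos: [555.5, -21.8, 56.3]
ee_rot: [-0.0, 1.0, -0.025, 0.0]
force: [0.2, 0.2, 1.1]
```

```bash
python3 -m crank '[[[0,0,0.06,0,0,0,0],[0,0,0,0,0,0,0],[0,0,0,0,0,0,0],[0,0,0,0,0,0,0],[0,0,0,0,0,0,0],[0,0,0,0,0,0,0],[0,0,0,0,0,0,0],[0,0,0,0,0,0,0]]]'|sed -n 2,4p
```

```text
eef_pos: [555.5, -21.8, 54.8]
ee_rot: [0.0, 1.0, -0.025, 0.0]
force: [-0.1, 0.3, 0.4]
```

```bash
python3 -m crank '[[[0,0,0.06,0,0,0,0],[0,0,0,0,0,0,0],[0,0,0,0,0,0,0],[0,0,0,0,0,0,0],[0,0,0,0,0,0,0],[0,0,0,0,0,0,0],[0,0,0,0,0,0,0],[0,0,0,0,0,0,0]]]'|sed -n 2,4p
```

```text
eef_pos: [555.5, -21.8, 53.3]
ee_rot: [0.0, 1.0, -0.025, 0.0]
force: [-0.6, -0.1, 4.0]
```

```bash
python3 -m crank '[[[0,0,0.06,0,0,0,0],[0,0,0,0,0,0,0],[0,0,0,0,0,0,0],[0,0,0,0,0,0,0],[0,0,0,0,0,0,0],[0,0,0,0,0,0,0],[0,0,0,0,0,0,0],[0,0,0,0,0,0,0]]]'|sed -n 2,4p
```

```text
eef_pos: [555.6, -21.8, 52.1]
ee_rot: [0.0, 1.0, -0.025, 0.0]
force: [-1.5, 0.1, 7.6]
```

```bash
python3 -m crank '[[[0,0,0.06,0,0,0,0],[0,0,0.06,0,0,0,0],[0,0,0,0,0,0,0],[0,0,0,0,0,0,0],[0,0,0,0,0,0,0],[0,0,0,0,0,0,0],[0,0,0,0,0,0,0],[0,0,0,0,0,0,0]]]'
```

```text
time_s: 25.95
eef_pos: [555.5, -21.8, 48.8]
ee_rot: [-0.0, 1.0, -0.025, 0.0]
force: [-0.1, -0.5, 5.1]
grip_width: 0.001
grip_force: 2.5
```

```bash
python3 -m crank '[[[0,0,-0.6,0,0,0,0],[0,0,-0.9,0,0,0,0],[0,-0.6,-0.9,0,0,0,70],[0,-1,-0.6,0,0,0,70],[0,-1,0,0,0,0,70],[0,-1,0,0,0,0,70],[0,-1,0,0,0,0,70],[0,-1,0,0,0,0,70]]]'|sed -n 2,4p
python3 -m crank '[[[0,-1,0,0,0,0,70],[0.03,-1,0,0,0,0,70],[0,-1,0,0,0,0,70],[0,-0.9,0,0,0,0,70],[0,-0.73,0,0,0,-0.28,70],[0,0,0,0,0,0,70],[0,0,0,0,0,0,70],[0,0,0,0,0,0,70]]]'
python3 - <<'E'
from seg import *
T=pose();im=capture("wrist");cv2.imwrite("pics/w6.png",im);mw=cam("wrist",T)
for h,p in tops(im,60,330):
    P=np.array([onz(mw,u,37)[:2] for u in h[:,0]],np.float32);r=cv2.minAreaRect(P);print(np.round(r[0],1),np.round(r[1],1),round(r[2],1))
print(T.round(3))
E
```

```text
eef_pos: [562.2, 119.1, 123.1]
ee_rot: [-0.0, 1.0, -0.025, -0.001]
force: [-0.9, -0.1, -0.0]
time_s: 27.55
eef_pos: [569.2, 232.8, 123.6]
ee_rot: [0.0, 1.0, -0.006, -0.0]
force: [-0.2, -0.0, 0.4]
grip_width: 0.816
grip_force: 0.0
[468.9 298.7] [53.1 17.7] 12.7
[569.3 234.1] [40.6 54.3] 89.5
[468.1 167.8] [18.2 55.3] 77.4
[560.6 108.5] [40.5 54.5] 81.5
[507.1  82.8] [121.   44.5] 75.3
[627.7 110.6] [23.2 34.6] 7.0
[[ 1.00000e+00 -1.20000e-02 -0.00000e+00  5.69182e+02]
 [-1.20000e-02 -1.00000e+00 -0.00000e+00  2.32767e+02]
 [-0.00000e+00  0.00000e+00 -1.00000e+00  1.23639e+02]
 [ 0.00000e+00  0.00000e+00  0.00000e+00  1.00000e+00]]
```

View pics/w6.png

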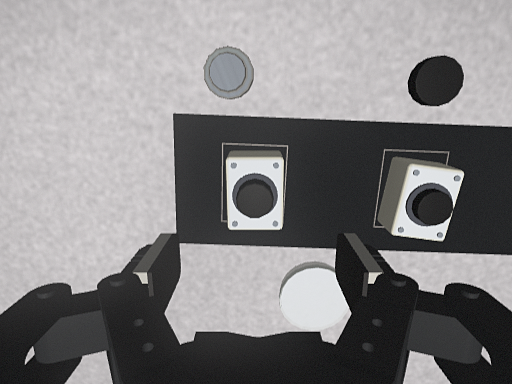

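The wrist view shows the left switch at (255,190), centred between the open fingers. The objective, lens cap and dish are clear of the fingers' path.

```bash
python3 -m crank '[[[0,-0.04,0.6,0,0,0,70],[0,0,0.9,0,0,0,70],[0,0,1,0,0,0,70],[0,0,0.9,0,0,0,70],[0,0,0.7,0,0,0,70],[0,0,0.4,0,0,0,70],[0,0,0.15,0,0,0,70],[0,0,0,0,0,0,70]]]'
python3 -m crank '[[[0,0,0.04,0,0,0,36],[0,0,0,0,0,0,36],[0,0,0,0,0,0,36],[0,0,0,0,0,0,36],[0,0,0,0,0,0,36],[0,0,0,0,0,0,36],[0,0,0,0,0,0,36],[0,0,0,0,0,0,36]]]' 40
```

```text
time_s: 28.4
eef_pos: [569.3, 234.4, 7.7]
ee_rot: [-0.0, 1.0, -0.006, 0.0]
force: [-0.4, -0.8, 0.5]
grip_width: 0.817
grip_force: 0.0
time_s: 29.2
eef_pos: [569.6, 234.8, 7.5]
ee_rot: [-0.0, 1.0, -0.006, 0.001]
force: [-1.4, 0.3, 6.2]
grip_width: 0.484
grip_force: 43.0
```

```bash
python3 -m crank '[[[0,0,-0.2,0,0,0,36],[0,0,-0.5,0,0,0,36],[0,0,-0.8,0,0,0,36],[0,0,-0.9,0,0,0,36],[0,0,-0.9,0,0,0,36],[0,0,-0.6,0,0,0,36],[0,0,-0.2,0,0,0,36],[0,0,0,0,0,0,36]]]' 60
python3 - <<'E'
from h import *
cv2.imwrite("pics/w7.png",capture("wrist"))
T=pose();d=T[:3,:3].T@(np.array([560.5,-283.5,T[2,3]])-T[:3,3]);print(d/25)
E
```

```text
time_s: 30.0
eef_pos: [569.2, 234.6, 109.5]
ee_rot: [-0.0, 1.0, -0.006, 0.0]
force: [-0.1, -0.6, -3.9]
grip_width: 0.478
grip_force: 61.8
[-9.52680176e-02  2.07223244e+01  4.45298022e-03]
```

View pics/w7.png

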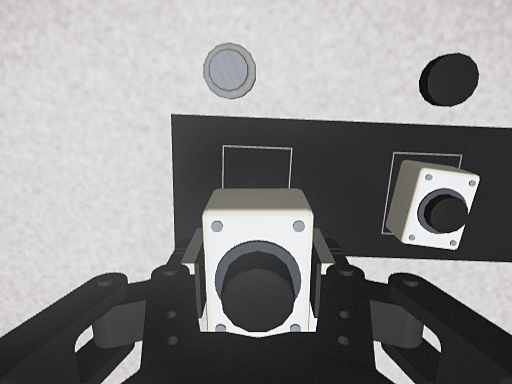

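The switch is held upright at (258,260) with its station empty below. The middle switch, objective and lens cap are undisturbed.

```bash
python3 -m crank '[[[0,0.4,0,0,0,0,36],[0,0.8,0,0,0,0,36],[0,1,0,0,0,0,36],[0,1,0,0,0,0,36],[0,1,0,0,0,0,36],[0,1,0,0,0,0,36],[0,1,0,0,0,0,36],[0,1,0,0,0,0,36]]]'|sed -n 2p
python3 -m crank '[[[0,1,0,0,0,0,36],[0,1,0,0,0,0,36],[0,1,0,0,0,0,36],[0,1,0,0,0,0,36],[0,1,0,0,0,0,36],[0,1,0,0,0,0,36],[0,1,0,0,0,0,36],[0,1,0,0,0,0,36]]]'|sed -n 2p
python3 -m crank '[[[-0.1,1,0,0,0,0,36],[0,1,0,0,0,0,36],[0,1,0,0,0,0,36],[0,0.9,0,0,0,0,36],[0,0.5,0,0,0,0,36],[0,0.12,0,0,0,0.2,36],[0,0,0,0,0,0,36],[0,0,0,0,0,0,36]]]'
```

```text
eef_pos: [566.4, 53.0, 108.2]
eef_pos: [564.0, -146.8, 108.2]
time_s: 32.45
eef_pos: [561.0, -257.3, 108.9]
ee_rot: [-0.0, 1.0, -0.019, -0.0]
force: [-0.2, 0.4, -4.7]
grip_width: 0.484
grip_force: 61.7
```

```bash
python3 -m crank '[[[0,0.5,0,0,0,0,36],[0,0.5,0.4,0,0,0,36],[0,0.04,0.8,0,0,0,36],[0,0,0.9,0,0,0,36],[0,0,0.8,0,0,0,36],[0,0,0.55,0,0,0,36],[0,0,0.25,0,0,0,36],[0,0,0,0,0,0,36]]]'
```

```text
time_s: 33.25
eef_pos: [559.8, -284.4, 15.8]
ee_rot: [-0.0, 1.0, -0.02, -0.0]
force: [-0.1, 0.6, -4.2]
grip_width: 0.483
grip_force: 61.8
```

```bash
python3 -m crank '[[[0,0,0.05,0,0,0,36],[0,0,0.04,0,0,0,36],[0,0,0,0,0,0,36],[0,0,0,0,0,0,36],[0,0,0,0,0,0,36],[0,0,0,0,0,0,36],[0,0,0,0,0,0,36],[0,0,0,0,0,0,36]]]'
```

```text
time_s: 34.05
eef_pos: [560.0, -284.3, 14.3]
ee_rot: [-0.0, 1.0, -0.02, -0.0]
force: [-0.5, -0.6, -5.3]
grip_width: 0.477
grip_force: 61.8
```

```bash
python3 -m crank '[[[0,0,0.05,0,0,0,36],[0,0,0.05,0,0,0,36],[0,0,0.05,0,0,0,36],[0,0,0,0,0,0,36],[0,0,0,0,0,0,36],[0,0,0,0,0,0,36],[0,0,0,0,0,0,36],[0,0,0,0,0,0,36]]]'
```

```text
time_s: 34.85
eef_pos: [560.1, -284.3, 10.6]
ee_rot: [0.0, 1.0, -0.02, 0.0]
force: [-0.2, -0.1, -5.1]
grip_width: 0.482
grip_force: 61.8
```

```bash
python3 -m crank '[[[0,0,0.04,0,0,0,36],[0,0,0.02,0,0,0,36],[0,0,0,0,0,0,36],[0,0,0,0,0,0,36],[0,0,0,0,0,0,36],[0,0,0,0,0,0,36],[0,0,0,0,0,0,36],[0,0,0,0,0,0,36]]]'
```

```text
time_s: 35.65
eef_pos: [560.1, -284.4, 9.5]
ee_rot: [0.0, 1.0, -0.02, 0.0]
force: [-3.8, 1.9, 5.8]
grip_width: 0.481
grip_force: 62.8
```

Contact with the floor. Release and retreat.

```bash
python3 -m crank '[[[0,0,0,0,0,0,46],[0,0,0,0,0,0,55],[0,0,0,0,0,0,65],[0,0,0,0,0,0,65],[0,0,0,0,0,0,65],[0,0,0,0,0,0,65],[0,0,0,0,0,0,65],[0,0,0,0,0,0,65]]]'
python3 -m crank '[[[0,0,-0.3,0,0,0,65],[0,0,-0.6,0,0,0,65],[0,0,-1,0,0,0,65],[0,0,-1,0,0,0,65],[0,0,-1,0,0,0,65],[0,0,-1,0,0,0,65],[0,0,-1,0,0,0,65],[0,0,0,0,0,0,65]]]'
python3 - <<'E'
from h import *
w=capture("wrist");t=capture("top")
cv2.imwrite("pics/f.png",np.hstack([cv2.resize(w,(400,300)),cv2.resize(t[120:260,130:390],(400,300))]))
E
```

```text
time_s: 36.45
eef_pos: [560.0, -284.3, 9.0]
ee_rot: [-0.0, 1.0, -0.02, -0.0]
force: [-0.4, 0.7, 0.4]
grip_width: 0.76
grip_force: 0.0
time_s: 37.25
eef_pos: [561.3, -285.2, 161.8]
ee_rot: [0.002, 1.0, -0.02, 0.003]
force: [-0.3, -0.4, -0.4]
grip_width: 0.761
grip_force: 0.0
```

View pics/f.png

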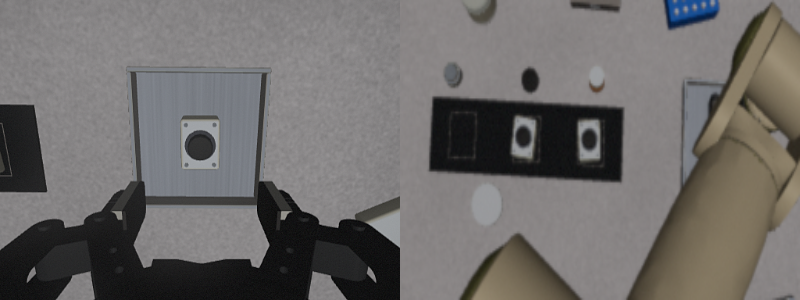

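The worn switch stands upright in the middle of the tray, at (200,145) in the left tile. The other two switches and the bystanders are where they were.

```bash
python3 -c "
from rig import *
print(finish_job())"
```

```text
the job is handed in; nothing more can be done
None
```

All three keys were pressed until they clicked; the left switch was the worn one (clicked below 4 N, pushes read at most 7.6 N), and it now stands upright in the left-most tray; job handed in at about 37 s.

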